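# Key a notched carrier into the vacuum chuck

### The job

Slide the black notched disc along the chuck's rails to the pocket at the closed end and turn it until the notch in its rim meets the key in the pocket and it drops in level and fully home; do not lift it off the chuck. Then swing the lever of the valve under the chuck's front edge all the way to the right to open it, and leave the tweezers and the petri dish where they lie.

Things in the scene. Friction and masses are not known exactly. Their poses are not given: they have to be found in the camera images.
- chuck: Fixed grey metal vacuum chuck with aluminium rails on the worktop. Origin: centre of its underside; x points away from its valve side, y along its length, z up. Deck 140 mm (x) by 250 mm (y), 14 mm thick, its top 46 mm above the worktop; the foot block below leaves an overhang 41 mm deep on the -x side, 32 mm high underneath. A brass hose stub sticks out 28 mm behind (+x), low down.
- slide_mouth (a point): Middle of the slide's open end, on the deck's top: chuck x = 0, y = +125 mm, z = 46 mm; axes as the chuck's. Two guide rails, 6 mm wide and 8 mm high above the deck, run from here along -y, 103 mm apart inside; at the other end a half-round rail joins them round the pocket, inside radius 51.5 mm about the pocket's centre.
- pocket (a point): Centre of the pocket's floor: chuck x = 0, y = -55 mm, z = 36 mm; axes as the chuck's. The pocket is a round recess in the deck, 103 mm wide and 10 mm deep, with one fixed steel key on its +y side, towards the slide: 22 mm wide, its inner face 44 mm from the centre, reaching to the pocket's wall, its top 5 mm above the pocket's floor (5 mm below the deck's top).
- carrier_mid (a point): Centre of the black plastic carrier disc, half-way up its 14 mm thickness. Slippery plastic, 100 mm across, about 0.35 kg, loose, one square notch in its rim on its own +y side, 30 mm wide and 10 mm deep; z up. It starts on the deck between the rails near the open end, turned 50 to 155 degrees counter-clockwise from its place in the pocket. Home, its axes match the chuck's and this point is 7 mm above the pocket's floor. It cannot drop in any other way round.
- peg_a (a point): Middle of the steel turning peg at the disc's own +x, 40 mm from its centre: polished, upright, 12 mm thick, 22 mm tall; this point is 11 mm above the disc's top. Over the pocket but turned wrongly, the disc lies cocked, one edge up on the key, its centre 2 to 3 mm too high; turned by pushing a peg sideways it drops by itself within some 3 degrees of the right angle, and then turns no further.
- peg_b (a point): Middle of the equal peg at the disc's own -x, 40 mm from its centre.
- valve_axis (a point): Point on the upright axis of the valve knob under the deck's front overhang, at chuck x = -52 mm, y = 0, z = 23 mm; axes as the chuck's.
- lever_tip (a point): Middle of the upright black grip (14 mm in diameter, from 13 to 43 mm above the worktop) at the end of the valve's 10 mm thick round steel lever, 64 mm from the axis, 28 mm above the worktop; it stands out past the deck's front edge and can be pushed from either side.
- valve (a joint): Angle of the valve in rad, 0 to 1.4. At 0 (shut) the lever points to the front and 40 degrees left (chuck -x, +y), at 1.4 (open, at its stop) to the front and 40 degrees right (chuck -x, -y); grows counter-clockwise seen from above. Starts between 0 and 0.3. Friction about 1 N at the grip, no spring: it stays where it is left.
- tweezers: Loose steel tweezers, 120 mm long, 9 mm high, lying behind (+x of) the chuck; origin at the centre of the underside.
- petri_dish: Loose covered petri dish, 61 mm wide, 15 mm high, on the worktop beyond the chuck's closed (-y) end; origin at the centre of the underside.
There are look-alikes about, which are no part of the job. Leave any green or yellow look-alike of the part that bears carrier_mid alone.

How it is judged (in metres and radians):
On the way, in this order (a step that is already met when the one before it is completed fails the run):
1. the carrier lies level and home in the pocket, its notch over the key, while the valve is still shut (z of carrier_mid in the frame of pocket below 0.0082 m and angle between carrier_mid's own z axis and vertical below 0.02 rad and horizontal distance between carrier_mid and pocket below 0.005 m and angle between the y axis of carrier_mid and the y axis of pocket, either way round below 0.15 rad), for 0.2 s.
2. the valve has been swung open (value of joint valve above 1.25 rad), for 0.2 s.
At the end, for the whole second after the job is handed in: The carrier is level (within 0.02 rad) on the pocket's floor (its middle under 8.2 mm above it), within 5 mm of the pocket's centre, its notch over the key, at rest; the valve is open (over 1.25 of 1.4 rad), opened after the carrier was home (all of step 1 and value of joint valve above 1.25 rad and linear speed of carrier below 0.01 m/s and velocity of joint valve below 0.05 rad/s); the robot touches nothing.
It fails at once if the carrier is lifted more than 15 mm off the deck (z of carrier_mid in the frame of pocket above 0.032 m).
It fails at once if the tweezers or the petri dish are moved more than 40 mm (distance of any of tweezers, petri_dish from where it was at the start of the episode above 0.04 m).
It also fails if it takes over 72 s, if anything falls off the work surface, if the arm or the gripper's body presses on something with over 40 N, if the wrist force passes 120 N, or if a joint passes its speed limit or range.

### The arm

A 6-joint arm with a two-finger parallel gripper is mounted at the origin on a cart in front of the work surface, level with it; the furniture and walls round the work are solid. World frame = base frame: x ahead of the robot, y to its left, z up, the work surface at z = 0. Lengths are in mm, angles in rad, forces in N, time in s.
With the tool pointing down it reaches from about 275 to 725 mm from the base axis. Payload 5.6 kg.
Tool frame: the origin (TCP) lies between the finger pads; the fingertips stand 14 mm ahead of it and the grasp point (between the pads) lies 5 mm behind it; z points along the fingers, y is the line along which they close (so a half turn about z gives the same grasp; the last joint's range is limited). The gripper opens to 85 mm and grips with 20 to 120 N. Pads are 22 mm wide; open, the fingers measure 114 mm over their backs; the gripper's body (76 mm by 85 mm) begins 54 mm behind the grasp point. The pads swing forward as they close: fully open they stand 13 mm farther back than shut.
Start: joints at [1.627, 0.255, 0.108, 0, -1.424, -0.285], TCP at [124.717, 535.666, 245.283] pointing down, gripper open.
Joint ranges: [-2.95, 2.95], [-1.21, 1.97], [-1.09, 1.5], [-2.87, 1.71], [-2.94, -0.07], [-3.05, 3.05]. Speed limits (rad/s): [2.57, 2.57, 3.14, 3.14, 3.14, 3.14].

### API

Orientations are given as a unit quaternion [x, y, z, w].
In Python, from rig import status, viewer, order gives the robot as it stands.
- The arm moves only by the tool apply_moves, never from a script. Its argument "rows" is a list of rows, each an object of numbers: "ax", "ay", "az": the turn, a rotation vector about the world's x, y, z scaled (see below); "tx", "ty", "tz": the shift along the world's x, y, z scaled (see below); "grip": the gripper command: -1 is fully open, 1 is shut, values between are in proportion. In form: [{"ax": .., "ay": .., "az": .., "tx": .., "ty": .., "tz": .., "grip": ..}, ...]. A call has 1 to 12 rows; each row is the pose to reach, as a shift and turn from the pose commanded when the call began; what a row does not reach only later rows make up. The controller multiplies each number of a shift by 0.4 m and each number of a turn by 30 degrees. A row lasts 1/12 s, in which the tool goes at most 41.7 mm and 7.16 degrees, less where a joint would pass 70% of its speed; a pose out of reach is approached as far as the arm can. A call with a number of a shift or a turn outside -1 to 1 is refused whole. A call with a gripper value outside its range is refused whole. The fingers move at their own pace and stop on an object; "squeeze" is the grip in N (left out, the last holds). Time passes only in rows, so rows that repeat a pose let the fingers close. It gives the time, the measured TCP pose, the force, the opening and the grip force at its end, in the units of the state.
- status.state(): the state, without advancing time (a new reading comes with each control period).
- viewer.camera(name): name is "scene" or "top" or "wrist"; returns a dict with "frame" (384x512x3 uint8, red, green, blue), "intrinsics" (3x3 intrinsics, pixels), "extrinsics" (4x4, takes a point from camera to world coordinates). Camera axes: x right, y down, z forward; pixel columns grow to the right and rows downward; lengths in mm; the calibration is good to about 2 mm. A picture is of the moment at which its call begins. There is no depth.
- order.close_job(): hands the job in; it is judged then, once.
The state is a dict: "t": time; "joints": joint angles; "qvel": joint speeds; "joint_efforts": joint torques, N m; "tcp_pos": TCP position; "orientation": TCP orientation; "wrist_force": force on the tool from outside, world axes, zero at the start; "moment": the same for the moment, N m; "opening": finger opening in mm; "gripper_force": force on a finger pad.
Only numpy, scipy, OpenCV 4.12 (cv2) and the standard library are available. Lean on these libraries where they do the work, as an engineer would, in place of code of your own. Each camera call takes 0.05 s, during which the arm holds its last target. There are 200 camera calls.

## Working session

There is one attempt and no reset: what is moved stays moved. The work goes in short steps, Python scripts to look and compute and a tool call to move; the robot and the scene stay as the last step left them, time stands still between calls to the robot, and variables do not carry over. Pictures are saved under pics/ and viewed, at most 10 in all, crops included, and the job is handed in when it is done.

Besides the shell and the picture viewer there is one more tool, called after "Call:" by a JSON object that holds its "name" and its "arguments", one argument or row to a line. apply_moves: Moves the arm, as the interface text tells. Shifts and turns lie within -1 to 1; 1 stands for 0.4 m of shift or 30 degrees of turn. Its arguments: {"type":"object","properties":{"rows":{"type":"array","items":{"type":"object","properties":{"ax":{"type":"number","minimum":-1,"maximum":1},"ay":{"type":"number","minimum":-1,"maximum":1},"az":{"type":"number","minimum":-1,"maximum":1},"tx":{"type":"number","minimum":-1,"maximum":1},"ty":{"type":"number","minimum":-1,"maximum":1},"tz":{"type":"number","minimum":-1,"maximum":1},"grip":{"type":"number"}}}},"squeeze":{"type":"number"}},"required":["rows"]}

```bash
mkdir -p pics; cat > h.py <<'E'
import numpy as np, cv2
from rig import status, viewer, order
def shot(n,f):
    c=viewer.camera(n); cv2.imwrite('pics/'+f,c['frame'][:,:,::-1]); np.savez('pics/'+f+'.npz',**c); return c
def ray(c,uv,z):
    K=np.array(c['intrinsics']);T=np.array(c['extrinsics'])
    d=T[:3,:3]@np.linalg.solve(K,[uv[0],uv[1],1.]); o=T[:3,3]
    return o+d*(z-o[2])/d[2]
def proj(c,p):
    K=np.array(c['intrinsics']);T=np.array(c['extrinsics'])
    q=K@(T[:3,:3].T@(np.array(p,float)-T[:3,3])); return q[:2]/q[2]
E
python3 - <<'E'
from h import *
for n in ('top','scene'):
    c=shot(n,n+'0.png'); print(n,np.round(c['extrinsics'],3).tolist(),np.round(c['intrinsics'],1).tolist())
print(status.state())
a=cv2.imread('pics/top0.png');b=cv2.imread('pics/scene0.png')
E
```

```text
top [[0.017, -0.987, 0.162, 428.051], [-0.999, -0.021, -0.027, 56.528], [0.03, -0.162, -0.986, 1228.81], [0.0, 0.0, 0.0, 1.0]] [[492.5, 0.0, 251.7], [0.0, 492.5, 197.2], [0.0, 0.0, 1.0]]
scene [[-0.613, -0.593, 0.523, 7.124], [-0.79, 0.475, -0.387, 470.496], [-0.019, -0.65, -0.76, 936.484], [0.0, 0.0, 0.0, 1.0]] [[500.1, 0.0, 244.4], [0.0, 500.1, 189.8], [0.0, 0.0, 1.0]]
{'t': 0.1, 'joints': array([ 1.62660773e+00,  2.55703556e-01,  1.07133503e-01, -3.95642971e-04,
       -1.42386782e+00, -2.84605881e-01]), 'qvel': array([ 0.00133455, -0.00043842,  0.00350551,  0.00101113, -0.00092847,
       -0.00067328]), 'joint_efforts': array([-3.30140727e-03, -3.87598050e+01,  2.38475221e+01,  5.37790507e+00,
       -3.74276729e-03,  5.45453815e-06]), 'tcp_pos': array([124.59815982, 535.28673399, 244.48177109]), 'orientation': array([ 9.93460090e-01, -1.14176780e-01, -5.38097902e-05,  8.42054998e-04]), 'wrist_force': array([ 0.68419729, -0.33639604, -0.0020406 ]), 'moment': array([0.01863774, 0.00564349, 0.0588552 ]), 'gripper_force': 0.0, 'opening': 85.6496239718678}
```

View pics/top0.png

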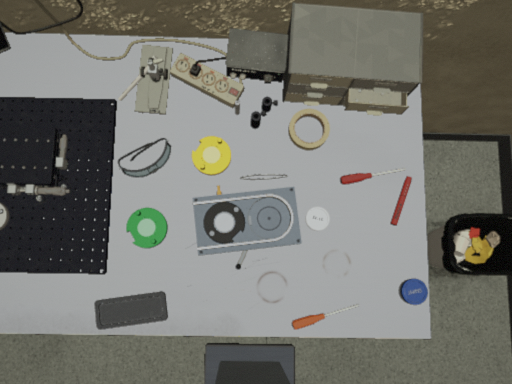

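View pics/scene0.png

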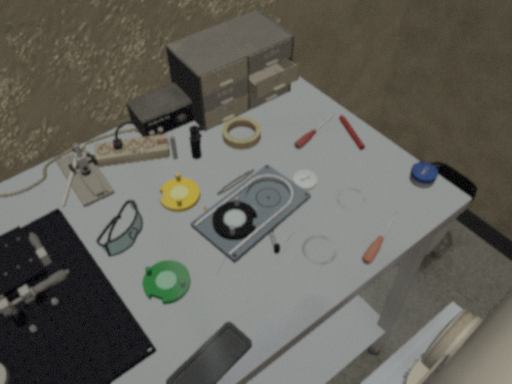

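```bash
python3 - <<'E'
from h import *
a=cv2.imread('pics/top0.png')[178:278,180:340]
b=cv2.imread('pics/scene0.png')[155:265,185:325]
a=cv2.resize(a,(800,500),interpolation=cv2.INTER_CUBIC)
cv2.imwrite('pics/topc.png',a)
cv2.imwrite('pics/scenec.png',cv2.resize(b,(700,550),interpolation=cv2.INTER_CUBIC))
E
```

```text
(no output)
```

View pics/topc.png

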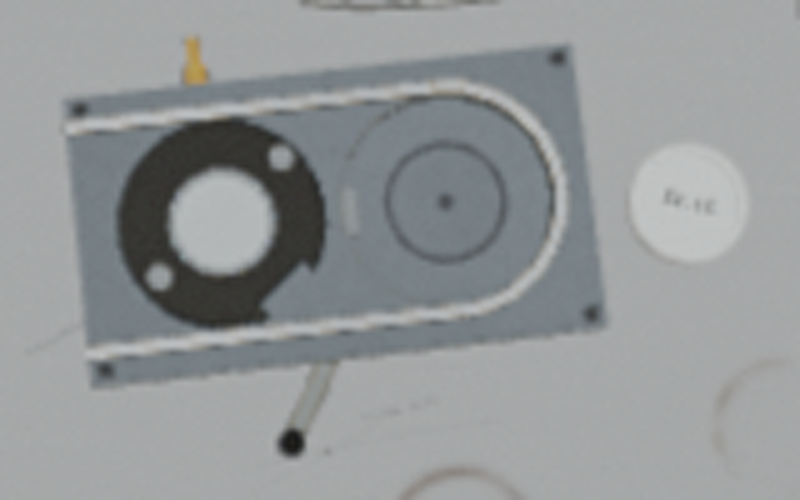

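```bash
cat >> h.py <<'E'
def chuck(c,px,z=46):
    # px order: (+x,+y),(+x,-y),(-x,-y),(-x,+y)
    P=np.array([ray(c,p,z)[:2] for p in px]); o=P.mean(0)
    yv=(P[0]-P[1]+P[3]-P[2]); return P,o,np.arctan2(-yv[0],yv[1])
def black(c,z=60):
    g=c['frame'].astype(int); m=((g.max(2)<80)).astype(np.uint8)
    return m
E
python3 - <<'E'
from h import *
c=dict(np.load('pics/top0.png.npz'))
f=lambda u,v:(180+(u+.5)/5-.5,178+(v+.5)/5-.5)
P,o,th=chuck(c,[f(65,98),f(570,43),f(605,327),f(92,388)])
print(P.round(1).tolist(),o.round(1),np.degrees(th),[np.linalg.norm(P[i]-P[i-1]).round(1) for i in range(4)])
np.savez('chuck.npz',o=o,th=th)
R=np.array([[np.cos(th),-np.sin(th)],[np.sin(th),np.cos(th)]])
tc=lambda w:(R.T@(w[:2]-o)).round(1)
g=c['frame'].astype(int).max(2); m=np.zeros(g.shape,np.uint8); m[195:250,200:250]=(g<95)[195:250,200:250]
n,l,s,_=cv2.connectedComponentsWithStats(m); k=1+s[1:,4].argmax()
cn=max(cv2.findContours((l==k).astype(np.uint8),0,1)[0],key=cv2.contourArea)
(e,r)=cv2.minEnclosingCircle(cn); print('disc',e,r,tc(ray(c,e,60)), r*np.linalg.norm(ray(c,(250,220),60)-ray(c,(251,220),60)))
a=ray(c,f(281,157),82);b=ray(c,f(159,277),82)
print('pegs',tc(a),tc(b),np.linalg.norm(a-b),'mid',tc((a+b)/2),'ang',np.degrees(np.arctan2(*(tc(a)-tc(b))[::-1])))
print('lever',tc(ray(c,f(291,442),43)),'pocket mark',tc(ray(c,f(446,202),36)),'petri',tc(ray(c,f(690,203),15)))
for n,q in dict(disc=(0,0)).items(): pass
for q in [(0,-55),(0,125),(-52,0)]: print(q,(o+R@np.array(q)).round(1))
print('discworld',ray(c,e,60).round(1))
E
```

```text
[[619.5, 167.9], [652.1, -77.7], [513.5, -95.0], [479.9, 150.0]] [566.3  36.3] 7.68180986867827 [np.float64(140.7), np.float64(247.8), np.float64(139.7), np.float64(247.3)]
disc (224.21826171875, 222.1441192626953) 21.326417922973633 [-0.4 53.6] 50.93766657868252
pegs [24.8 22.9] [-24.8  85.6] 79.9494492212673 mid [ 0.  54.3] ang -51.65358612512414
lever [-106.6   33. ] pocket mark [  0.1 -55.2] petri [ -11.9 -177.7]
(0, -55) [573.6 -18.2]
(0, 125) [549.5 160.2]
(-52, 0) [514.7  29.3]
discworld [558.7  89.3  60. ]
```

View pics/scenec.png

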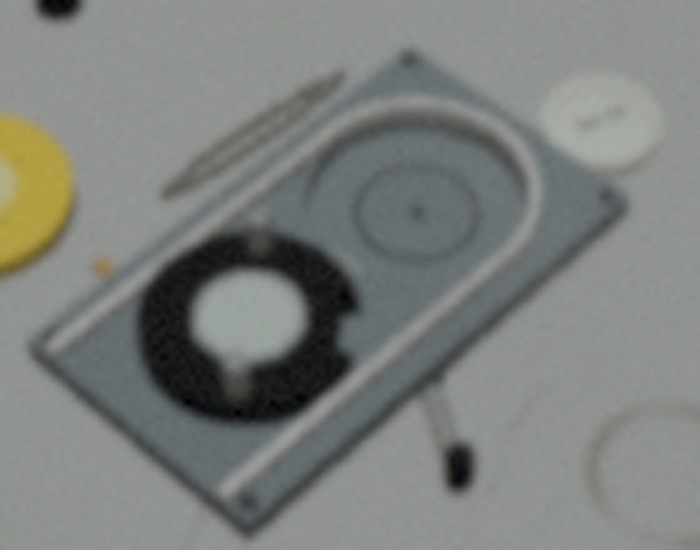

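Call:
{"name": "apply_moves", "arguments": {
  "rows": [
    {"tx":0.08,"ty":-0.07,"az":-0.15,"grip":1},
    {"tx":0.16,"ty":-0.14,"az":-0.3,"grip":1},
    {"tx":0.24,"ty":-0.21,"az":-0.45,"grip":1},
    {"tx":0.32,"ty":-0.28,"az":-0.6,"grip":1},
    {"tx":0.4,"ty":-0.35,"az":-0.75,"grip":1},
    {"tx":0.48,"ty":-0.42,"az":-0.9,"grip":1},
    {"tx":0.53,"ty":-0.46,"az":-1,"grip":1},
    {"tx":0.53,"ty":-0.46,"az":-1,"grip":1}
  ]
}}

```text
$.rows[0]: bad value
```

Call:
{"name": "apply_moves", "arguments": {
  "rows": [
    {"tx":0.08,"ty":-0.07,"az":-0.15,"grip":1},
    {"tx":0.16,"ty":-0.14,"az":-0.3,"grip":1},
    {"tx":0.24,"ty":-0.21,"az":-0.45,"grip":1},
    {"tx":0.32,"ty":-0.28,"az":-0.6,"grip":1},
    {"tx":0.4,"ty":-0.35,"az":-0.75,"grip":1},
    {"tx":0.48,"ty":-0.42,"az":-0.9,"grip":1},
    {"tx":0.53,"ty":-0.46,"az":-1,"grip":1},
    {"tx":0.53,"ty":-0.46,"az":-1,"grip":1}
  ]
}}

```text
$.rows[0]: bad value
```

Call:
{"name": "apply_moves", "arguments": {
  "rows": [
    {"az":-0.15,"tz":-0.08,"grip":1},
    {"az":-0.31,"tz":-0.16,"grip":1},
    {"az":-0.31,"tz":-0.24,"grip":1},
    {"az":-0.31,"tz":-0.24,"grip":1},
    {"az":-0.31,"tz":-0.24,"grip":1}
  ]
}}

```text
$.rows[0]: bad value
```

```bash
cat >> h.py <<'E'
try:
    _k=np.load('chuck.npz');o,th=_k['o'],float(_k['th'])
    R=np.array([[np.cos(th),-np.sin(th)],[np.sin(th),np.cos(th)]])
except OSError: pass
tc=lambda w:(R.T@(np.array(w)[:2]-o)).round(1)
def st():
    from scipy.spatial.transform import Rotation as Q
    s=status.state(); M=Q.from_quat(s['orientation']).as_matrix()
    print('t',round(s['t'],2),'tcp',s['tcp_pos'].round(1),'chuck',tc(s['tcp_pos']),'yang-chuck',round(np.degrees(np.arctan2(M[1,1],M[0,1]))-np.degrees(th),1),'tilt',M[:2,2].round(4),'F',s['wrist_force'].round(1),'j',s['joints'].round(2),'open',round(s['opening'],1)); return s
E
python3 - <<'E'
from h import *
st(); shot('wrist','w1.png')
E
```

```text
t 0.1 tcp [124.6 535.3 244.5] chuck [-371.   553.6] yang-chuck -110.8 tilt [-0.0003 -0.0017] F [ 0.7 -0.3 -0. ] j [ 1.63  0.26  0.11 -0.   -1.42 -0.28] open 85.6
```

View pics/w1.png

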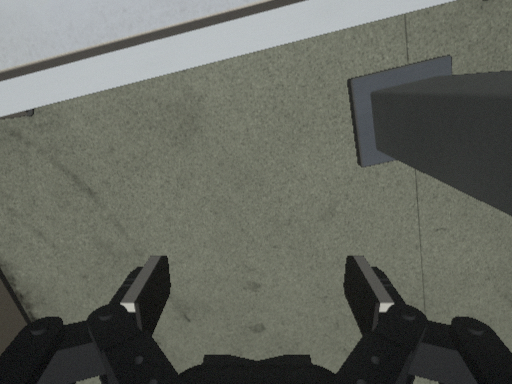

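The wrist view shows only the floor and the table edge, with the open fingers at the bottom: nothing moved. The rows probably need every field filled in.

Call:
{"name": "apply_moves", "arguments": {
  "rows": [
    {"ax":0,"ay":0,"tx":0.08,"ty":-0.07,"tz":0,"az":-0.15,"grip":1},
    {"ax":0,"ay":0,"tz":0,"tx":0.16,"ty":-0.14,"az":-0.3,"grip":1},
    {"ax":0,"ay":0,"tz":0,"tx":0.24,"ty":-0.21,"az":-0.45,"grip":1},
    {"ax":0,"ay":0,"tz":0,"tx":0.32,"ty":-0.28,"az":-0.6,"grip":1},
    {"ax":0,"ay":0,"tz":0,"tx":0.4,"ty":-0.35,"az":-0.75,"grip":1},
    {"ax":0,"ay":0,"tz":0,"tx":0.48,"ty":-0.42,"az":-0.9,"grip":1},
    {"ax":0,"ay":0,"tz":0,"tx":0.53,"ty":-0.46,"az":-1,"grip":1},
    {"ax":0,"ay":0,"tz":0,"tx":0.53,"ty":-0.46,"az":-1,"grip":1}
  ]
}}

```text
t: 0.82
tcp_pos: [339.6, 348.3, 245.3]
orientation: [0.929, -0.371, 0.0, 0.0]
wrist_force: [-1.4, 0.0, -0.4]
opening: 0.1
gripper_force: 0.0
```

Call:
{"name": "apply_moves", "arguments": {
  "rows": [
    {"ax":0,"ay":0,"tx":0.08,"ty":-0.07,"tz":0,"az":-0.15,"grip":1},
    {"ax":0,"ay":0,"tz":0,"tx":0.16,"ty":-0.14,"az":-0.3,"grip":1},
    {"ax":0,"ay":0,"tz":0,"tx":0.24,"ty":-0.21,"az":-0.45,"grip":1},
    {"ax":0,"ay":0,"tz":0,"tx":0.32,"ty":-0.28,"az":-0.6,"grip":1},
    {"ax":0,"ay":0,"tz":0,"tx":0.4,"ty":-0.35,"az":-0.75,"grip":1},
    {"ax":0,"ay":0,"tz":0,"tx":0.48,"ty":-0.42,"az":-0.9,"grip":1},
    {"ax":0,"ay":0,"tz":0,"tx":0.53,"ty":-0.45,"az":-1,"grip":1},
    {"ax":0,"ay":0,"tz":0,"tx":0.53,"ty":-0.45,"az":-1,"grip":1}
  ]
}}

```text
t: 1.48
tcp_pos: [551.6, 168.5, 243.7]
orientation: [0.801, -0.598, 0.0, 0.001]
wrist_force: [-0.1, 0.2, -0.9]
opening: -0.2
gripper_force: 0.0
```

Call:
{"name": "apply_moves", "arguments": {
  "rows": [
    {"ax":0,"ay":0,"tx":0,"ty":0,"az":-0.15,"tz":-0.08,"grip":1},
    {"ax":0,"ay":0,"tx":0,"ty":0,"az":-0.31,"tz":-0.16,"grip":1},
    {"ax":0,"ay":0,"tx":0,"ty":0,"az":-0.31,"tz":-0.24,"grip":1},
    {"ax":0,"ay":0,"tx":0,"ty":0,"az":-0.31,"tz":-0.24,"grip":1},
    {"ax":0,"ay":0,"tx":0,"ty":0,"az":-0.31,"tz":-0.24,"grip":1}
  ]
}}

```text
t: 1.9
tcp_pos: [547.8, 171.3, 148.3]
orientation: [0.753, -0.658, -0.0, 0.002]
wrist_force: [-0.0, 0.0, 0.7]
opening: 0.4
gripper_force: 0.0
```

```bash
python3 - <<'E'
from h import *
st(); shot('wrist','w2.png')
E
```

```text
t 1.9 tcp [547.8 171.3 148.3] chuck [ -0.3 136.3] yang-chuck -180.0 tilt [-0.0033 -0.0025] F [-0.   0.   0.7] j [ 0.58  0.35 -0.01  0.   -1.22 -0.44] open 0.4
```

View pics/w2.png

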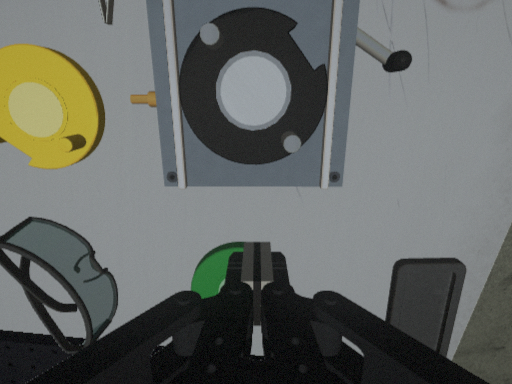

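The wrist view shows the shut fingers (column 257) lined up with the slide's middle (about column 253), with the disc ahead at (253,88). Next: descend and push.

Call:
{"name": "apply_moves", "arguments": {
  "rows": [
    {"ax":0,"ay":0,"tx":0,"ty":0,"az":0,"tz":-0.08,"grip":1},
    {"ax":0,"ay":0,"tx":0,"ty":0,"az":0,"tz":-0.15,"grip":1},
    {"ax":0,"ay":0,"tx":0,"ty":0,"az":0,"tz":-0.19,"grip":1},
    {"ax":0,"ay":0,"tx":0,"ty":0,"az":0,"tz":-0.21,"grip":1},
    {"ax":0,"ay":0,"tx":0,"ty":0,"az":0,"tz":-0.21,"grip":1},
    {"ax":0,"ay":0,"tx":0,"ty":0,"az":0,"tz":-0.21,"grip":1}
  ]
}}

```text
t: 2.45
tcp_pos: [550.2, 172.4, 67.4]
orientation: [0.753, -0.658, 0.001, -0.001]
wrist_force: [0.3, -0.2, 0.5]
opening: 0.2
gripper_force: 0.0
```

Call:
{"name": "apply_moves", "arguments": {
  "rows": [
    {"ax":0,"ay":0,"tx":0.002,"ty":-0.015,"az":0,"tz":0,"grip":1},
    {"ax":0,"ay":0,"tx":0.004,"ty":-0.03,"az":0,"tz":0,"grip":1},
    {"ax":0,"ay":0,"tx":0.006,"ty":-0.045,"az":0,"tz":0,"grip":1},
    {"ax":0,"ay":0,"tx":0.008,"ty":-0.055,"az":0,"tz":0,"grip":1},
    {"ax":0,"ay":0,"tx":0.009,"ty":-0.065,"az":0,"tz":0,"grip":1},
    {"ax":0,"ay":0,"tx":0.01,"ty":-0.075,"az":0,"tz":0,"grip":1},
    {"ax":0,"ay":0,"tx":0.011,"ty":-0.085,"az":0,"tz":0,"grip":1},
    {"ax":0,"ay":0,"tx":0.013,"ty":-0.095,"az":0,"tz":0,"grip":1},
    {"ax":0,"ay":0,"tx":0.014,"ty":-0.105,"az":0,"tz":0,"grip":1},
    {"ax":0,"ay":0,"tx":0.016,"ty":-0.115,"az":0,"tz":0,"grip":1},
    {"ax":0,"ay":0,"tx":0.017,"ty":-0.125,"az":0,"tz":0,"grip":1},
    {"ax":0,"ay":0,"tx":0.018,"ty":-0.135,"az":0,"tz":0,"grip":1}
  ]
}}

```text
t: 3.45
tcp_pos: [556.0, 117.3, 65.2]
orientation: [0.752, -0.659, -0.0, 0.0]
wrist_force: [0.5, 2.2, 0.4]
opening: -0.1
gripper_force: 0.7
```

```bash
python3 - <<'E'
from h import *
st()
E
```

```text
t 3.45 tcp [556.  117.3  65.2] chuck [ 0.6 81.7] yang-chuck -180.1 tilt [-0.  0.] F [0.5 2.2 0.4] j [ 0.48  0.41 -0.15 -0.   -1.01 -0.35] open -0.1
```

Call:
{"name": "apply_moves", "arguments": {
  "rows": [
    {"ax":0,"ay":0,"tx":0.001,"ty":-0.01,"az":0,"tz":0,"grip":1},
    {"ax":0,"ay":0,"tx":0.003,"ty":-0.02,"az":0,"tz":0,"grip":1},
    {"ax":0,"ay":0,"tx":0.004,"ty":-0.03,"az":0,"tz":0,"grip":1},
    {"ax":0,"ay":0,"tx":0.005,"ty":-0.04,"az":0,"tz":0,"grip":1},
    {"ax":0,"ay":0,"tx":0.006,"ty":-0.05,"az":0,"tz":0,"grip":1},
    {"ax":0,"ay":0,"tx":0.007,"ty":-0.06,"az":0,"tz":0,"grip":1},
    {"ax":0,"ay":0,"tx":0.009,"ty":-0.07,"az":0,"tz":0,"grip":1},
    {"ax":0,"ay":0,"tx":0.01,"ty":-0.08,"az":0,"tz":0,"grip":1},
    {"ax":0,"ay":0,"tx":0.011,"ty":-0.09,"az":0,"tz":0,"grip":1},
    {"ax":0,"ay":0,"tx":0.012,"ty":-0.1,"az":0,"tz":0,"grip":1},
    {"ax":0,"ay":0,"tx":0.013,"ty":-0.11,"az":0,"tz":0,"grip":1},
    {"ax":0,"ay":0,"tx":0.015,"ty":-0.12,"az":0,"tz":0,"grip":1}
  ]
}}

```text
t: 4.45
tcp_pos: [561.9, 69.3, 65.3]
orientation: [0.752, -0.659, -0.0, 0.0]
wrist_force: [-0.7, 0.6, 1.1]
opening: -0.1
gripper_force: 0.6
```

```bash
python3 - <<'E'
from h import *
st()
E
```

```text
t 4.45 tcp [561.9  69.3  65.3] chuck [ 0.1 33.3] yang-chuck -180.1 tilt [-0.0001 -0.    ] F [-0.7  0.6  1.1] j [ 0.4   0.41 -0.16 -0.   -1.01 -0.27] open -0.1
```

Call:
{"name": "apply_moves", "arguments": {
  "rows": [
    {"ax":0,"ay":0,"tx":0.001,"ty":-0.007,"az":0,"tz":0,"grip":1},
    {"ax":0,"ay":0,"tx":0.002,"ty":-0.014,"az":0,"tz":0,"grip":1},
    {"ax":0,"ay":0,"tx":0.003,"ty":-0.021,"az":0,"tz":0,"grip":1},
    {"ax":0,"ay":0,"tx":0.004,"ty":-0.028,"az":0,"tz":0,"grip":1},
    {"ax":0,"ay":0,"tx":0.005,"ty":-0.035,"az":0,"tz":0,"grip":1},
    {"ax":0,"ay":0,"tx":0.006,"ty":-0.042,"az":0,"tz":0,"grip":1},
    {"ax":0,"ay":0,"tx":0.007,"ty":-0.048,"az":0,"tz":0,"grip":1},
    {"ax":0,"ay":0,"tx":0.007,"ty":-0.053,"az":0,"tz":0,"grip":1},
    {"ax":0,"ay":0,"tx":0.008,"ty":-0.058,"az":0,"tz":0,"grip":1},
    {"ax":0,"ay":0,"tx":0.008,"ty":-0.062,"az":0,"tz":0,"grip":1},
    {"ax":0,"ay":0,"tx":0.009,"ty":-0.065,"az":0,"tz":0,"grip":1},
    {"ax":0,"ay":0,"tx":0.009,"ty":-0.065,"az":0,"tz":0,"grip":1}
  ]
}}

```text
t: 5.45
tcp_pos: [565.6, 43.3, 65.3]
orientation: [0.752, -0.659, 0.0, 0.0]
wrist_force: [0.0, -0.5, -0.1]
opening: -0.4
gripper_force: 0.0
```

```bash
python3 - <<'E'
from h import *
st(); c=shot('wrist','w3.png'); print(c['extrinsics'].round(2).tolist())
E
```

```text
t 5.45 tcp [565.6  43.3  65.3] chuck [0.3 7.1] yang-chuck -180.1 tilt [-0.0001 -0.0003] F [ 0.  -0.5 -0.1] j [ 0.35  0.41 -0.15  0.   -1.01 -0.22] open -0.4
[[-0.99, -0.12, -0.04, 577.1], [-0.13, 0.94, 0.32, -38.67], [0.0, 0.32, -0.95, 193.39], [0.0, 0.0, 0.0, 1.0]]
```

View pics/w3.png

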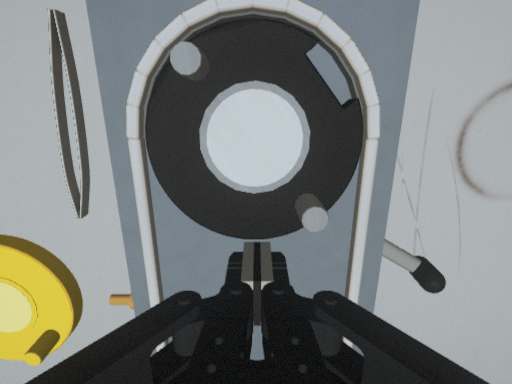

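The wrist view shows the disc inside the half-round rail, with pegs at (184,57) and (314,218) and the notch at the upper right (335,75). It is in the pocket, still turned.

```bash
python3 - <<'E'
from h import *
c=dict(np.load('pics/w3.png.npz'))
a,b=tc(ray(c,(184,57),73)),tc(ray(c,(314,218),76))
print(a,b,np.linalg.norm(a-b),(a+b)/2,np.degrees(np.arctan2(*(a-b)[::-1])))
E
```

```text
[ 26.7 -87.3] [-23.  -25.6] 79.22739425224081 [  1.85 -56.45] -51.1481900495306
```

Call:
{"name": "apply_moves", "arguments": {
  "rows": [
    {"ax":0,"ay":0,"tx":0,"ty":0.01,"az":0,"tz":0.08,"grip":1},
    {"ax":0,"ay":0,"tx":0,"ty":0,"az":0,"tz":0.15,"grip":-0.52},
    {"ax":0,"ay":0,"tx":0.01,"ty":-0.08,"az":0,"tz":0.15,"grip":-0.52},
    {"ax":0,"ay":0,"tx":0.02,"ty":-0.154,"az":0,"tz":0.15,"grip":-0.52},
    {"ax":0,"ay":0,"tx":0.02,"ty":-0.154,"az":0,"tz":0.15,"grip":-0.52},
    {"ax":0,"ay":0,"tx":0.02,"ty":-0.154,"az":0,"tz":0.15,"grip":-0.52},
    {"ax":0,"ay":0,"tx":0.02,"ty":-0.154,"az":0,"tz":0.15,"grip":-0.52},
    {"ax":0,"ay":0,"tx":0.02,"ty":-0.154,"az":0,"tz":0.15,"grip":-0.52}
  ]
}}

```text
t: 6.17
tcp_pos: [573.4, -17.3, 125.1]
orientation: [0.753, -0.659, -0.0, 0.0]
wrist_force: [0.6, -0.4, 0.4]
opening: 64.6
gripper_force: 0.0
```

```bash
python3 - <<'E'
from h import *
st(); shot('wrist','w4.png')
E
```

```text
t 6.17 tcp [573.4 -17.3 125.1] chuck [ -0.1 -54.1] yang-chuck -180.1 tilt [-0.0003  0.    ] F [ 0.6 -0.4  0.4] j [ 0.24  0.36 -0.05 -0.   -1.16 -0.11] open 64.6
```

View pics/w4.png

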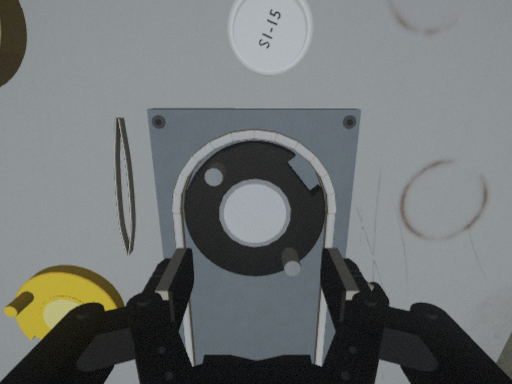

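The wrist view shows the fingers on either side of the disc centre (about (255,212)), along the chuck's x. The pegs at (213,176) and (291,262) are clear of both. Next: go down and turn clockwise.

Call:
{"name": "apply_moves", "arguments": {
  "rows": [
    {"ax":0,"ay":0,"tx":0,"ty":0,"az":0,"tz":-0.05,"grip":-0.52},
    {"ax":0,"ay":0,"tx":0,"ty":0,"az":0,"tz":-0.1,"grip":-0.52},
    {"ax":0,"ay":0,"tx":0,"ty":0,"az":0,"tz":-0.13,"grip":-0.52},
    {"ax":0,"ay":0,"tx":0,"ty":0,"az":0,"tz":-0.14,"grip":-0.52},
    {"ax":0,"ay":0,"tx":0,"ty":0,"az":0,"tz":-0.14,"grip":-0.52},
    {"ax":0,"ay":0,"tx":0,"ty":0,"az":0,"tz":-0.14,"grip":-0.52}
  ]
}}

```text
t: 6.72
tcp_pos: [574.0, -17.6, 69.9]
orientation: [0.753, -0.658, 0.0, -0.0]
wrist_force: [-0.3, 0.6, 0.4]
opening: 65.0
gripper_force: 0.0
```

Call:
{"name": "apply_moves", "arguments": {
  "rows": [
    {"ax":0,"ay":0,"tx":0,"ty":0,"az":-0.1,"tz":0,"grip":-0.52},
    {"ax":0,"ay":0,"tx":0,"ty":0,"az":-0.2,"tz":0,"grip":-0.52},
    {"ax":0,"ay":0,"tx":0,"ty":0,"az":-0.3,"tz":0,"grip":-0.52},
    {"ax":0,"ay":0,"tx":0,"ty":0,"az":-0.4,"tz":0,"grip":-0.52},
    {"ax":0,"ay":0,"tx":0,"ty":0,"az":-0.5,"tz":0,"grip":-0.52},
    {"ax":0,"ay":0,"tx":0,"ty":0,"az":-0.6,"tz":0,"grip":-0.52},
    {"ax":0,"ay":0,"tx":0,"ty":0,"az":-0.7,"tz":0,"grip":-0.52},
    {"ax":0,"ay":0,"tx":0,"ty":0,"az":-0.8,"tz":0,"grip":-0.52},
    {"ax":0,"ay":0,"tx":0,"ty":0,"az":-0.9,"tz":0,"grip":-0.52},
    {"ax":0,"ay":0,"tx":0,"ty":0,"az":-1,"tz":0,"grip":-0.52},
    {"ax":0,"ay":0,"tx":0,"ty":0,"az":-1,"tz":0,"grip":-0.52}
  ]
}}

```text
t: 7.63
tcp_pos: [574.3, -17.9, 70.7]
orientation: [-0.556, 0.831, -0.001, 0.001]
wrist_force: [-0.2, -0.5, -0.1]
opening: 64.6
gripper_force: 0.1
```

Call:
{"name": "apply_moves", "arguments": {
  "rows": [
    {"ax":0,"ay":0,"tx":0,"ty":0,"az":-0.1,"tz":0,"grip":-0.52},
    {"ax":0,"ay":0,"tx":0,"ty":0,"az":-0.2,"tz":0,"grip":-0.52},
    {"ax":0,"ay":0,"tx":0,"ty":0,"az":-0.3,"tz":0,"grip":-0.52},
    {"ax":0,"ay":0,"tx":0,"ty":0,"az":-0.4,"tz":0,"grip":-0.52},
    {"ax":0,"ay":0,"tx":0,"ty":0,"az":-0.5,"tz":0,"grip":-0.52},
    {"ax":0,"ay":0,"tx":0,"ty":0,"az":-0.6,"tz":0,"grip":-0.52},
    {"ax":0,"ay":0,"tx":0,"ty":0,"az":-0.7,"tz":0,"grip":-0.52},
    {"ax":0,"ay":0,"tx":0,"ty":0,"az":-0.8,"tz":0,"grip":-0.52},
    {"ax":0,"ay":0,"tx":0,"ty":0,"az":-0.9,"tz":0,"grip":-0.52},
    {"ax":0,"ay":0,"tx":0,"ty":0,"az":-1,"tz":0,"grip":-0.52},
    {"ax":0,"ay":0,"tx":0,"ty":0,"az":-1,"tz":0,"grip":-0.52}
  ]
}}

```text
t: 8.55
tcp_pos: [574.1, -17.7, 70.2]
orientation: [-0.322, 0.947, -0.0, 0.001]
wrist_force: [-0.1, 0.2, 0.7]
opening: 64.6
gripper_force: 0.0
```

```bash
python3 - <<'E'
from h import *
s=st(); print(s['moment'].round(2)); shot('wrist','w5.png')
E
```

```text
t 8.55 tcp [574.1 -17.7  70.2] chuck [  0.6 -54.6] yang-chuck 119.9 tilt [0.0017 0.0002] F [-0.1  0.2  0.7] j [ 0.24  0.41 -0.13  0.   -1.03 -1.16] open 64.6
[-0.05  0.01 -0.03]
```

View pics/w5.png

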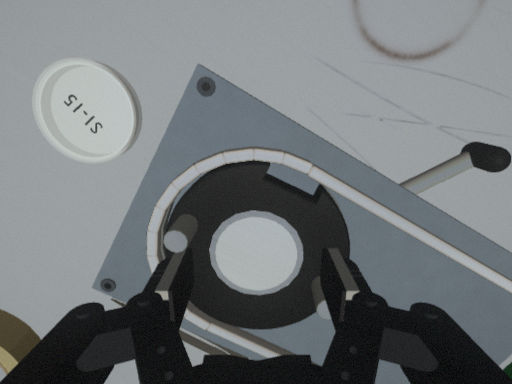

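The wrist view shows the fingers now pushing both pegs ((175,240) and (322,300)), with the notch at (293,182) turning along. I'll carry on.

Call:
{"name": "apply_moves", "arguments": {
  "rows": [
    {"ax":0,"ay":0,"tx":0,"ty":0,"az":-0.1,"tz":0,"grip":-0.52},
    {"ax":0,"ay":0,"tx":0,"ty":0,"az":-0.2,"tz":0,"grip":-0.52},
    {"ax":0,"ay":0,"tx":0,"ty":0,"az":-0.3,"tz":0,"grip":-0.52},
    {"ax":0,"ay":0,"tx":0,"ty":0,"az":-0.4,"tz":0,"grip":-0.52},
    {"ax":0,"ay":0,"tx":0,"ty":0,"az":-0.5,"tz":0,"grip":-0.52},
    {"ax":0,"ay":0,"tx":0,"ty":0,"az":-0.6,"tz":0,"grip":-0.52},
    {"ax":0,"ay":0,"tx":0,"ty":0,"az":-0.7,"tz":0,"grip":-0.52},
    {"ax":0,"ay":0,"tx":0,"ty":0,"az":-0.8,"tz":0,"grip":-0.52},
    {"ax":0,"ay":0,"tx":0,"ty":0,"az":-0.9,"tz":0,"grip":-0.52},
    {"ax":0,"ay":0,"tx":0,"ty":0,"az":-1,"tz":0,"grip":-0.52},
    {"ax":0,"ay":0,"tx":0,"ty":0,"az":-1,"tz":0,"grip":-0.52}
  ]
}}

```text
t: 9.52
tcp_pos: [574.0, -17.8, 69.9]
orientation: [-0.067, 0.998, 0.0, 0.001]
wrist_force: [-0.7, -0.2, 0.9]
opening: 64.9
gripper_force: 0.0
```

Call:
{"name": "apply_moves", "arguments": {
  "rows": [
    {"ax":0,"ay":0,"tx":0,"ty":0,"az":-0.1,"tz":0,"grip":-0.52},
    {"ax":0,"ay":0,"tx":0,"ty":0,"az":-0.2,"tz":0,"grip":-0.52},
    {"ax":0,"ay":0,"tx":0,"ty":0,"az":-0.3,"tz":0,"grip":-0.52},
    {"ax":0,"ay":0,"tx":0,"ty":0,"az":-0.4,"tz":0,"grip":-0.52},
    {"ax":0,"ay":0,"tx":0,"ty":0,"az":-0.5,"tz":0,"grip":-0.52},
    {"ax":0,"ay":0,"tx":0,"ty":0,"az":-0.6,"tz":0,"grip":-0.52},
    {"ax":0,"ay":0,"tx":0,"ty":0,"az":-0.7,"tz":0,"grip":-0.52},
    {"ax":0,"ay":0,"tx":0,"ty":0,"az":-0.8,"tz":0,"grip":-0.52},
    {"ax":0,"ay":0,"tx":0,"ty":0,"az":-0.9,"tz":0,"grip":-0.52},
    {"ax":0,"ay":0,"tx":0,"ty":0,"az":-1,"tz":0,"grip":-0.52},
    {"ax":0,"ay":0,"tx":0,"ty":0,"az":-1,"tz":0,"grip":-0.52}
  ]
}}

```text
t: 10.43
tcp_pos: [574.3, -18.0, 69.9]
orientation: [0.194, 0.981, 0.0, 0.001]
wrist_force: [2.2, -1.7, 1.2]
opening: 64.9
gripper_force: 0.5
```

Call:
{"name": "apply_moves", "arguments": {
  "rows": [
    {"ax":0,"ay":0,"tx":0,"ty":0,"az":-0.08,"tz":0,"grip":-0.52},
    {"ax":0,"ay":0,"tx":0,"ty":0,"az":-0.16,"tz":0,"grip":-0.52},
    {"ax":0,"ay":0,"tx":0,"ty":0,"az":-0.24,"tz":0,"grip":-0.52},
    {"ax":0,"ay":0,"tx":0,"ty":0,"az":-0.32,"tz":0,"grip":-0.52},
    {"ax":0,"ay":0,"tx":0,"ty":0,"az":-0.4,"tz":0,"grip":-0.52},
    {"ax":0,"ay":0,"tx":0,"ty":0,"az":-0.48,"tz":0,"grip":-0.52},
    {"ax":0,"ay":0,"tx":0,"ty":0,"az":-0.56,"tz":0,"grip":-0.52},
    {"ax":0,"ay":0,"tx":0,"ty":0,"az":-0.64,"tz":0,"grip":-0.52},
    {"ax":0,"ay":0,"tx":0,"ty":0,"az":-0.72,"tz":0,"grip":-0.52},
    {"ax":0,"ay":0,"tx":0,"ty":0,"az":-0.8,"tz":0,"grip":-0.52},
    {"ax":0,"ay":0,"tx":0,"ty":0,"az":-0.8,"tz":0,"grip":-0.52}
  ]
}}

```text
t: 11.35
tcp_pos: [574.1, -18.0, 69.7]
orientation: [0.393, 0.92, 0.0, 0.001]
wrist_force: [0.9, -0.5, 0.0]
opening: 64.6
gripper_force: 0.7
```

```bash
python3 - <<'E'
from h import *
s=st(); print(s['moment'].round(2)); shot('wrist','w6.png')
E
```

```text
t 11.35 tcp [574.1 -18.   69.7] chuck [  0.5 -54.8] yang-chuck 36.1 tilt [ 0.0013 -0.0001] F [ 0.9 -0.5  0. ] j [ 0.24  0.41 -0.13  0.   -1.03 -2.62] open 64.6
[-0.28 -0.39  0.02]
```

View pics/w6.png

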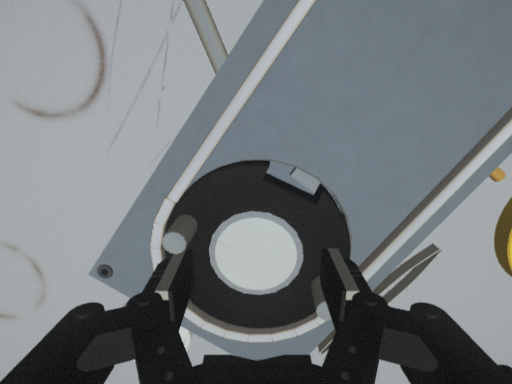

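The wrist view shows the key inside the right half of the notch opening (about (305,180) against notch (293,178)), so roughly 10° are left. Finishing slowly.

Call:
{"name": "apply_moves", "arguments": {
  "rows": [
    {"ax":0,"ay":0,"tx":0,"ty":0,"az":-0.04,"tz":0,"grip":-0.52},
    {"ax":0,"ay":0,"tx":0,"ty":0,"az":-0.08,"tz":0,"grip":-0.52},
    {"ax":0,"ay":0,"tx":0,"ty":0,"az":-0.12,"tz":0,"grip":-0.52},
    {"ax":0,"ay":0,"tx":0,"ty":0,"az":-0.16,"tz":0,"grip":-0.52},
    {"ax":0,"ay":0,"tx":0,"ty":0,"az":-0.19,"tz":0,"grip":-0.52},
    {"ax":0,"ay":0,"tx":0,"ty":0,"az":-0.22,"tz":0,"grip":-0.52},
    {"ax":0,"ay":0,"tx":0,"ty":0,"az":-0.25,"tz":0,"grip":-0.52},
    {"ax":0,"ay":0,"tx":0,"ty":0,"az":-0.28,"tz":0,"grip":-0.52},
    {"ax":0,"ay":0,"tx":0,"ty":0,"az":-0.3,"tz":0,"grip":-0.52},
    {"ax":0,"ay":0,"tx":0,"ty":0,"az":-0.3,"tz":0,"grip":-0.52}
  ]
}}

```text
t: 12.23
tcp_pos: [573.4, -17.9, 69.1]
orientation: [0.465, 0.885, -0.0, -0.0]
wrist_force: [1.6, -1.6, 0.7]
opening: 64.8
gripper_force: 1.0
```

```bash
python3 - <<'E'
from h import *
s=st(); print(s['moment'].round(2)); c=shot('wrist','w7.png')
cv2.imwrite('pics/w7c.png',cv2.resize(c['frame'][130:360,130:380,::-1],(750,690))[:600])
E
```

```text
t 12.23 tcp [573.4 -17.9  69.1] chuck [ -0.2 -54.7] yang-chuck 26.9 tilt [-0.0004  0.    ] F [ 1.6 -1.6  0.7] j [ 0.24  0.41 -0.13 -0.   -1.03 -2.78] open 64.8
[-0.45 -0.5   0.1 ]
```

View pics/w7c.png

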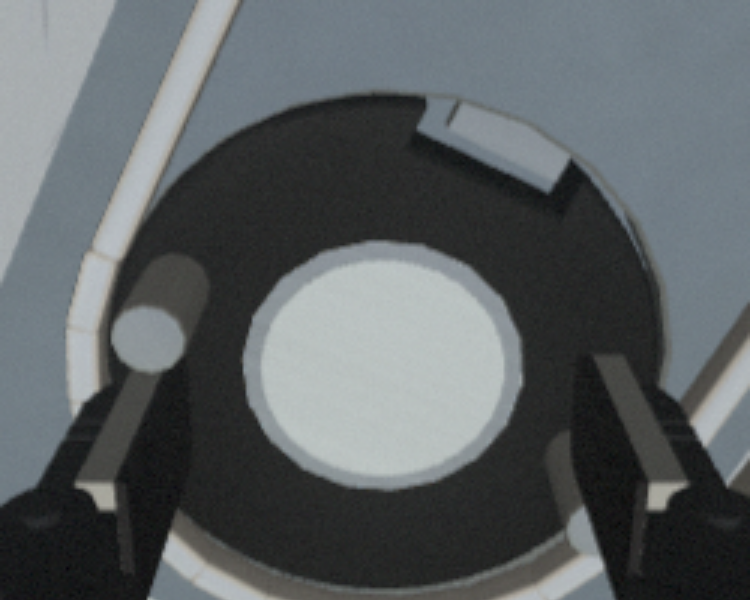

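The crop shows the key filling all but the left end of the notch (450–570 of 425–575), so the disc is nearly or just home. That view was my 11th, one over the limit of 10, so from here I'll check with numbers only. I'll turn a little further and read the moment.

Call:
{"name": "apply_moves", "arguments": {
  "rows": [
    {"ax":0,"ay":0,"tx":0,"ty":0,"az":-0.03,"tz":0,"grip":-0.52},
    {"ax":0,"ay":0,"tx":0,"ty":0,"az":-0.06,"tz":0,"grip":-0.52},
    {"ax":0,"ay":0,"tx":0,"ty":0,"az":-0.09,"tz":0,"grip":-0.52},
    {"ax":0,"ay":0,"tx":0,"ty":0,"az":-0.12,"tz":0,"grip":-0.52},
    {"ax":0,"ay":0,"tx":0,"ty":0,"az":-0.12,"tz":0,"grip":-0.52},
    {"ax":0,"ay":0,"tx":0,"ty":0,"az":-0.12,"tz":0,"grip":-0.52}
  ]
}}

```text
t: 12.78
tcp_pos: [573.5, -17.8, 69.2]
orientation: [0.493, 0.87, 0.0, -0.0]
wrist_force: [1.8, -0.4, -0.3]
opening: 65.1
gripper_force: 0.8
```

```bash
python3 - <<'E'
from h import *
s=st(); print(s['moment'].round(2)); c=shot('wrist','w8.png')
# expected peg-top pixels if home (z=72), by own-x angle
P=lambda ang,z:[proj(c,np.r_[o+R@(np.array([0,-55])+40*np.array([np.cos(a),np.sin(a)])*s_),z]).round(1).tolist() for a in [np.radians(ang)] for s_ in (1,-1)]
for ang in (0,4,8): print(ang,P(ang,72),P(ang,75))
g=c['frame']; hsv=cv2.cvtColor(g,cv2.COLOR_RGB2HSV)
for p in P(0,72):
    u,v=map(int,p); print('grey rows'); print(g[max(v-16,0):v+17:4,u-24:u+25:4].mean(2).astype(int) if 24<u<480 and v<380 else 'out')
E
```

```text
t 12.78 tcp [573.5 -17.8  69.2] chuck [ -0.1 -54.6] yang-chuck 23.3 tilt [-0.0001  0.0002] F [ 1.8 -0.4 -0.3] j [ 0.24  0.41 -0.13 -0.   -1.03 -2.84] open 65.1
[-0.41 -0.5   0.03]
0 [[330.5, 304.2], [175.3, 246.8]] [[331.9, 308.4], [173.6, 250.1]]
4 [[333.0, 299.8], [173.6, 251.9]] [[334.4, 303.9], [171.8, 255.2]]
8 [[335.1, 295.2], [172.3, 257.0]] [[336.6, 299.2], [170.6, 260.4]]
grey rows
[[ 37  39  62  62  29  25  22  24  19  23  65  73  66]
 [ 36  36  50  63  52  23  22  21  24  40 123 164 165]
 [ 34  36  35  62  63  22  18  18  19  39 152 163  25]
 [ 26  36  33  60 128  33  18  24  17  44  67  69  25]
 [ 38  36  34  58 145 123  22  22  16  46  21  20  26]
 [ 38  36  75  92 145 146  21  28  20  44  14  23  23]
 [ 32 100  90  80 128 144  29  21  27  49  24  22  19]
 [100  83  80  85 166 180 135  23  22  47  23  20  26]
 [ 83  85 102 175 183 182 135  20  13  41  20  17  21]]
grey rows
[[123 182 185 178  52  50  69  71  68  70  67  64  47]
 [122 189 186 175  41 127 148 142 146  82  69  62  37]
 [123 187 184 137  68 148 150 147 143 145  70  52  36]
 [119 189 185  94 126 148 147 148 143 143 103  35  39]
 [135 185 177  88  41 149 149 148 147 145  82  39  36]
 [124 187 187  90  40 107 149 147 145 143  27  36  41]
 [125 187 187 103  43  37  73  81  68  27  29  39  42]
 [123 188 186 123  38  62  68  72  32  26  27  38  36]
 [125 186 160  35  27  71  70  72  27  27  29  37  35]]
```

Call:
{"name": "apply_moves", "arguments": {
  "rows": [
    {"ax":0,"ay":0,"tx":0,"ty":0,"az":0.1,"tz":0,"grip":-0.52},
    {"ax":0,"ay":0,"tx":0,"ty":0,"az":0.2,"tz":0,"grip":-0.52},
    {"ax":0,"ay":0,"tx":0,"ty":0,"az":0.2,"tz":0.05,"grip":-0.52},
    {"ax":0,"ay":0,"tx":0,"ty":0,"az":0.2,"tz":0.1,"grip":-0.52},
    {"ax":0,"ay":0,"tx":0,"ty":0,"az":0.4,"tz":0.15,"grip":-0.52},
    {"ax":0,"ay":0,"tx":0,"ty":0,"az":0.6,"tz":0.18,"grip":-0.52},
    {"ax":0,"ay":0,"tx":0,"ty":0,"az":0.8,"tz":0.18,"grip":-0.52},
    {"ax":0,"ay":0,"tx":0,"ty":0,"az":0.9,"tz":0.18,"grip":1},
    {"ax":0,"ay":0,"tx":0,"ty":0,"az":0.9,"tz":0.18,"grip":1},
    {"ax":0,"ay":0,"tx":0,"ty":0,"az":0.9,"tz":0.18,"grip":1}
  ]
}}

```text
t: 13.67
tcp_pos: [572.9, -17.7, 140.9]
orientation: [0.277, 0.961, -0.0, -0.001]
wrist_force: [0.1, -0.4, -0.5]
opening: 29.5
gripper_force: 0.0
```

```bash
cat >> h.py <<'E'
def pegs(c,z=72,ang=0):
    g=c['frame'].mean(2); out=[]
    for s_ in (1,-1):
        a=np.radians(ang); p=proj(c,np.r_[o+R@(np.array([0,-55])+s_*40*np.array([np.cos(a),np.sin(a)])),z])
        m=((g>100)).astype(np.uint8)
        n,l,S,C=cv2.connectedComponentsWithStats(m,connectivity=4)
        k=[i for i in range(1,n) if 30<S[i,4]<900 and np.hypot(*(C[i]-p))<30]
        out.append([(C[i].round(1).tolist(),int(S[i,4]),S[i,2:4].tolist(),tc(ray(c,C[i],z)).tolist()) for i in k]); print('exp',p.round(1),out[-1])
    return out
E
python3 - <<'E'
from h import *
s=st(); c=shot('wrist','w9.png'); pegs(c); print(c['extrinsics'].round(2).tolist())
c=shot('top','t9.png')
E
```

```text
t 13.67 tcp [572.9 -17.7 140.9] chuck [ -0.6 -54.4] yang-chuck 50.2 tilt [-0.0013  0.0004] F [ 0.1 -0.4 -0.5] j [ 0.24  0.35 -0.02 -0.   -1.19 -2.37] open 29.5
exp [291.3 256.7] [([300.2, 285.1], 48, [10, 9], [63.4, -64.8])]
exp [217.4 175. ] [([220.7, 173.4], 205, [16, 16], [-39.4, -52.6])]
[[0.53, 0.8, 0.27, 503.28], [0.85, -0.5, -0.17, 26.79], [-0.0, 0.32, -0.95, 269.09], [0.0, 0.0, 0.0, 1.0]]
```

Call:
{"name": "apply_moves", "arguments": {
  "rows": [
    {"ax":0,"ay":0,"tx":0,"ty":0,"az":0.25,"tz":0,"grip":1},
    {"ax":0,"ay":0,"tx":0,"ty":0,"az":0.5,"tz":0,"grip":1},
    {"ax":0,"ay":0,"tx":0,"ty":0,"az":0.75,"tz":0,"grip":1},
    {"ax":0,"ay":0,"tx":0,"ty":0,"az":1,"tz":0,"grip":1}
  ]
}}

```text
t: 14.1
tcp_pos: [573.3, -17.9, 141.0]
orientation: [0.027, 1.0, 0.0, -0.0]
wrist_force: [0.1, -0.2, 0.6]
opening: -0.3
gripper_force: 0.0
```

Call:
{"name": "apply_moves", "arguments": {
  "rows": [
    {"ax":0,"ay":0,"tx":0,"ty":0,"az":0.25,"tz":0,"grip":1},
    {"ax":0,"ay":0,"tx":0,"ty":0,"az":0.5,"tz":0,"grip":1},
    {"ax":0,"ay":0,"tx":0,"ty":0,"az":0.75,"tz":0,"grip":1},
    {"ax":0,"ay":0,"tx":0,"ty":0,"az":1,"tz":0,"grip":1}
  ]
}}

```text
t: 14.43
tcp_pos: [573.3, -17.9, 141.0]
orientation: [-0.221, 0.975, 0.0, -0.0]
wrist_force: [-0.4, 0.2, -0.2]
opening: -0.0
gripper_force: 0.0
```

Call:
{"name": "apply_moves", "arguments": {
  "rows": [
    {"ax":0,"ay":0,"tx":0,"ty":0,"az":0.25,"tz":0,"grip":1},
    {"ax":0,"ay":0,"tx":0,"ty":0,"az":0.5,"tz":0,"grip":1},
    {"ax":0,"ay":0,"tx":0,"ty":0,"az":0.75,"tz":0,"grip":1},
    {"ax":0,"ay":0,"tx":0,"ty":0,"az":1,"tz":0,"grip":1}
  ]
}}

```text
t: 14.77
tcp_pos: [573.3, -17.9, 141.0]
orientation: [-0.456, 0.89, 0.0, -0.0]
wrist_force: [-0.2, -0.3, -0.7]
opening: -0.3
gripper_force: 0.0
```

Call:
{"name": "apply_moves", "arguments": {
  "rows": [
    {"ax":0,"ay":0,"tx":0,"ty":0,"az":0.25,"tz":0,"grip":1},
    {"ax":0,"ay":0,"tx":0,"ty":0,"az":0.5,"tz":0,"grip":1},
    {"ax":0,"ay":0,"tx":0,"ty":0,"az":0.75,"tz":0,"grip":1},
    {"ax":0,"ay":0,"tx":0,"ty":0,"az":1,"tz":0,"grip":1},
    {"ax":0,"ay":0,"tx":0,"ty":0,"az":1,"tz":0,"grip":1},
    {"ax":0,"ay":0,"tx":0,"ty":0,"az":1,"tz":0,"grip":1}
  ]
}}

```text
t: 15.27
tcp_pos: [573.4, -17.9, 141.1]
orientation: [-0.668, 0.744, 0.0, -0.0]
wrist_force: [0.6, 0.9, -0.2]
opening: 0.1
gripper_force: 0.0
```

```bash
python3 - <<'E'
from h import *
s=st(); c=shot('wrist','w10.png')
for z in (72,75): pegs(c,z)
# key location in notch: sample grey along chord at y=+47.5 from centre, both for deck-level ray; print bright spans
g=c['frame'].mean(2)
for z,d in ((50,42),(50,45),(41,46),(41,48)):
    print(z,d,[int(g[tuple(np.clip(proj(c,np.r_[o+R@np.array([x,-55+d]),z])[::-1].round().astype(int),0,383))]) for x in range(-24,25,2)])
E
```

```text
t 15.27 tcp [573.4 -17.9 141.1] chuck [ -0.2 -54.6] yang-chuck 166.1 tilt [-0.0005  0.    ] F [ 0.6  0.9 -0.2] j [ 0.24  0.35 -0.02 -0.   -1.19 -0.35] open 0.1
exp [201.9 228.6] [([200.0, 226.3], 171, [15, 15], [40.8, -57.0])]
exp [313.7 202.9] []
exp [201.2 230.4] [([200.0, 226.3], 171, [15, 15], [39.9, -58.2])]
exp [314.4 204.4] []
50 42 [52, 31, 24, 36, 30, 31, 42, 69, 119, 93, 95, 34, 55, 59, 61, 57, 33, 19, 17, 41, 55, 59, 59, 56, 23]
50 45 [102, 100, 83, 47, 30, 24, 34, 38, 18, 23, 22, 19, 57, 54, 60, 52, 55, 19, 21, 19, 55, 57, 59, 58, 48]
41 46 [31, 31, 31, 38, 30, 34, 57, 91, 120, 122, 120, 121, 63, 60, 56, 58, 58, 21, 22, 27, 57, 59, 56, 56, 34]
41 48 [89, 24, 33, 33, 32, 36, 36, 47, 82, 93, 35, 37, 39, 60, 57, 62, 54, 23, 21, 20, 58, 59, 61, 54, 56]
```

Call:
{"name": "apply_moves", "arguments": {
  "rows": [
    {"ax":0,"ay":0,"tx":-0.05,"ty":0.04,"az":0.1,"tz":0,"grip":1},
    {"ax":0,"ay":0,"tx":-0.1,"ty":0.09,"az":0.3,"tz":0,"grip":1},
    {"ax":0,"ay":0,"tx":-0.14,"ty":0.12,"az":0.46,"tz":0,"grip":1},
    {"ax":0,"ay":0,"tx":-0.14,"ty":0.12,"az":0.46,"tz":0,"grip":1},
    {"ax":0,"ay":0,"tx":-0.14,"ty":0.12,"az":0.46,"tz":0,"grip":1},
    {"ax":0,"ay":0,"tx":-0.14,"ty":0.12,"az":0.46,"tz":0,"grip":1}
  ]
}}

```text
t: 15.82
tcp_pos: [517.9, 30.0, 141.5]
orientation: [0.752, -0.659, 0.0, -0.0]
wrist_force: [0.7, 1.1, -0.4]
opening: -0.1
gripper_force: 0.0
```

```bash
python3 - <<'E'
from h import *
s=st(); c=shot('wrist','w11.png')
q=pegs(c,72,-3)
def tri(obs):
    A=np.zeros((3,3));b=np.zeros(3)
    for k,uv in obs:
        K,T=k['intrinsics'],k['extrinsics']; d=T[:3,:3]@np.linalg.solve(K,[*uv,1.]); d/=np.linalg.norm(d); M=np.eye(3)-np.outer(d,d); A+=M; b+=M@T[:3,3]
    p=np.linalg.solve(A,b); return tc(p),p[2].round(1)
L=lambda n:dict(np.load(f'pics/{n}.png.npz'))
if q[0]: print('+x',tri([(L('w10'),(200,226.3)),(c,q[0][0][0])]))
if q[1]: print('-x',tri([(L('w9'),(220.7,173.4)),(c,q[1][0][0])]))
# reference: same with w3 (known cocked at start)
E
```

```text
t 15.82 tcp [517.9  30.  141.5] chuck [-48.7   0.2] yang-chuck -180.1 tilt [ 0.0006 -0.0001] F [ 0.7  1.1 -0.4] j [ 0.36  0.25 -0.17  0.   -1.15 -0.23] open -0.1
exp [118.1 133.3] []
exp [243.7 139.6] [([242.3, 139.1], 229, [17, 17], [-39.1, -53.2])]
-x (array([-39.1, -53. ]), np.float64(70.4))
```

```bash
python3 - <<'E'
from h import *
L=lambda n:dict(np.load(f'pics/{n}.png.npz'))
c=L('w11'); g=c['frame'].mean(2)
for t in (110,120,125,130,135,140):
    n,l,S,C=cv2.connectedComponentsWithStats((g>t).astype(np.uint8),connectivity=4)
    print(t,[(C[i].round(1).tolist(),S[i,2:].tolist(),tc(ray(c,C[i],72))) for i in range(1,n) if 40<S[i,4]<600 and np.hypot(*(C[i]-(118,133)))<25])
print(g[118:150:3,100:140:3].astype(int))
E
```

```text
110 []
120 []
125 []
130 []
135 []
140 []
[[108 166 164 108  63  72  36  36  35  35  40  33  32  39]
 [107 165 164 109  62  71  36  35  37  38  38  32  39  36]
 [108 166 164 110  64  72  46  56  61  61  61  55  34  38]
 [107 163 162 116 121 131 126 117  54  56  51  50  54  40]
 [105 164 163 125 131 128 131 129 115  55  55  52  50  36]
 [108 135 152 132 127 131 129 128 128  58  50  50  52  38]
 [109 146 165 147 129 127 130 129 129  65  46  52  47  39]
 [110 123 168 155 118 127 126 129 128  48  48  35  39  39]
 [108 114 163 160  85  87 116 103  51  39  40  34  37  31]
 [108 107 162 162 107  59  98  36  37  38  35  40  41  33]
 [107 107 161 161 128  60 105  48  35  34  34  40  36  40]]
```

```bash
python3 - <<'E'
from h import *
L=lambda n:dict(np.load(f'pics/{n}.png.npz'))
P=[]
for k,uv in ((L('w10'),(200,226.3)),(L('w11'),(117,134))):
    K,T=k['intrinsics'],k['extrinsics']; P.append((K@np.linalg.inv(T)[:3],np.array(uv,float)))
X=cv2.triangulatePoints(P[0][0],P[1][0],P[0][1],P[1][1])[:,0]; X=X[:3]/X[3]; print(tc(X),X[2])
E
```

```text
[ 41.2 -56.6] 70.9395341208374
```

Both peg tops triangulate to about 70.7 mm. Home is 72 and cocked about 74.5, so the disc is level and home, turned about -3°. Now the lever.

Call:
{"name": "apply_moves", "arguments": {
  "rows": [
    {"ax":0,"ay":0,"tx":-0.08,"ty":0.07,"az":0,"tz":0,"grip":1},
    {"ax":0,"ay":0,"tx":-0.15,"ty":0.14,"az":0,"tz":0,"grip":1},
    {"ax":0,"ay":0,"tx":-0.172,"ty":0.165,"az":0,"tz":-0.02,"grip":1},
    {"ax":0,"ay":0,"tx":-0.172,"ty":0.165,"az":0,"tz":-0.08,"grip":1},
    {"ax":0,"ay":0,"tx":-0.172,"ty":0.165,"az":0,"tz":-0.15,"grip":1},
    {"ax":0,"ay":0,"tx":-0.172,"ty":0.165,"az":0,"tz":-0.21,"grip":1},
    {"ax":0,"ay":0,"tx":-0.172,"ty":0.165,"az":0,"tz":-0.25,"grip":1},
    {"ax":0,"ay":0,"tx":-0.172,"ty":0.165,"az":0,"tz":-0.255,"grip":1},
    {"ax":0,"ay":0,"tx":-0.172,"ty":0.165,"az":0,"tz":-0.255,"grip":1},
    {"ax":0,"ay":0,"tx":-0.172,"ty":0.165,"az":0,"tz":-0.255,"grip":1}
  ]
}}

```text
t: 16.7
tcp_pos: [449.8, 96.1, 40.1]
orientation: [0.753, -0.658, 0.0, -0.001]
wrist_force: [0.2, -0.6, -0.1]
opening: 0.1
gripper_force: 0.0
```

```bash
python3 - <<'E'
from h import *
s=st()
c=s['tcp_pos'][:2]
for q in [(-110,51),(-113,30),(-114,15),(-112,0),(-109,-12),(-106,-20),(-105,-25)]:
    print(q,((o+R@np.array(q)-c)/400).round(3))
E
```

```text
t 16.7 tcp [449.8  96.1  40.1] chuck [-107.4   74.9] yang-chuck -180.0 tilt [0.0013 0.0002] F [ 0.2 -0.6 -0.1] j [ 0.55  0.25 -0.46  0.   -0.85 -0.42] open 0.1
(-110, 51) [ 0.001 -0.06 ]
(-113, 30) [ 0.001 -0.113]
(-114, 15) [ 0.004 -0.151]
(-112, 0) [ 0.014 -0.187]
(-109, -12) [ 0.025 -0.216]
(-106, -20) [ 0.035 -0.235]
(-105, -25) [ 0.039 -0.247]
```

Call:
{"name": "apply_moves", "arguments": {
  "rows": [
    {"ax":0,"ay":0,"tx":0.001,"ty":-0.03,"az":0,"tz":0,"grip":1},
    {"ax":0,"ay":0,"tx":0.001,"ty":-0.06,"az":0,"tz":0,"grip":1},
    {"ax":0,"ay":0,"tx":0.001,"ty":-0.08,"az":0,"tz":0,"grip":1},
    {"ax":0,"ay":0,"tx":0.001,"ty":-0.097,"az":0,"tz":0,"grip":1},
    {"ax":0,"ay":0,"tx":0.001,"ty":-0.113,"az":0,"tz":0,"grip":1},
    {"ax":0,"ay":0,"tx":0.003,"ty":-0.132,"az":0,"tz":0,"grip":1},
    {"ax":0,"ay":0,"tx":0.004,"ty":-0.151,"az":0,"tz":0,"grip":1},
    {"ax":0,"ay":0,"tx":0.009,"ty":-0.169,"az":0,"tz":0,"grip":1},
    {"ax":0,"ay":0,"tx":0.014,"ty":-0.187,"az":0,"tz":0,"grip":1},
    {"ax":0,"ay":0,"tx":0.02,"ty":-0.202,"az":0,"tz":0,"grip":1},
    {"ax":0,"ay":0,"tx":0.025,"ty":-0.216,"az":0,"tz":0,"grip":1},
    {"ax":0,"ay":0,"tx":0.025,"ty":-0.216,"az":0,"tz":0,"grip":1}
  ]
}}

```text
t: 17.7
tcp_pos: [459.6, 8.8, 39.4]
orientation: [0.753, -0.658, 0.0, -0.0]
wrist_force: [0.5, -0.2, -0.1]
opening: -0.0
gripper_force: 0.0
```

Call:
{"name": "apply_moves", "arguments": {
  "rows": [
    {"ax":0,"ay":0,"tx":0.005,"ty":-0.01,"az":0,"tz":0,"grip":1},
    {"ax":0,"ay":0,"tx":0.01,"ty":-0.019,"az":0,"tz":0,"grip":1},
    {"ax":0,"ay":0,"tx":0.012,"ty":-0.025,"az":0,"tz":0,"grip":1},
    {"ax":0,"ay":0,"tx":0.014,"ty":-0.03,"az":0,"tz":0,"grip":1},
    {"ax":0,"ay":0,"tx":0.014,"ty":-0.03,"az":0,"tz":0,"grip":1}
  ]
}}

```text
t: 18.12
tcp_pos: [465.4, -1.7, 39.6]
orientation: [0.753, -0.658, 0.0, -0.001]
wrist_force: [2.3, 5.4, 0.6]
opening: 0.3
gripper_force: 2.2
```

```bash
python3 - <<'E'
from h import *
s=st()
E
```

```text
t 18.12 tcp [465.4  -1.7  39.6] chuck [-105.1  -24.2] yang-chuck -180.0 tilt [0.0021 0.0014] F [2.3 5.4 0.6] j [ 0.33  0.26 -0.45 -0.   -0.85 -0.2 ] open 0.3
```

A 5.4 N reaction means the lever is at its stop. Back off, go up and check.

Call:
{"name": "apply_moves", "arguments": {
  "rows": [
    {"ax":0,"ay":0,"tx":-0.004,"ty":0.03,"az":0,"tz":0,"grip":1},
    {"ax":0,"ay":0,"tx":-0.008,"ty":0.06,"az":0,"tz":0,"grip":1},
    {"ax":0,"ay":0,"tx":-0.03,"ty":0.1,"az":0,"tz":0.08,"grip":1},
    {"ax":0,"ay":0,"tx":-0.06,"ty":0.15,"az":0,"tz":0.16,"grip":1},
    {"ax":0,"ay":0,"tx":-0.1,"ty":0.22,"az":0,"tz":0.24,"grip":1},
    {"ax":0,"ay":0,"tx":-0.1,"ty":0.29,"az":0,"tz":0.32,"grip":1},
    {"ax":0,"ay":0,"tx":-0.1,"ty":0.33,"az":0,"tz":0.36,"grip":1},
    {"ax":0,"ay":0,"tx":-0.1,"ty":0.33,"az":0,"tz":0.36,"grip":1},
    {"ax":0,"ay":0,"tx":-0.1,"ty":0.33,"az":0,"tz":0.36,"grip":1}
  ]
}}

```text
t: 18.87
tcp_pos: [424.3, 130.3, 184.2]
orientation: [0.754, -0.657, 0.0, -0.001]
wrist_force: [0.3, -0.2, -0.5]
opening: -0.1
gripper_force: 0.0
```

```bash
python3 - <<'E'
from h import *
s=st()
for n in ('top','scene'):
    c=shot(n,n+'_end.png'); g=c['frame'].max(2).astype(int)
    for ang in (40,33,25,0,-30): # degrees right of straight front
        a=np.radians(ang); p=np.r_[o+R@np.array([-52-64*np.cos(a),-64*np.sin(a)]),43]; u,v=proj(c,p).round().astype(int)
        print(n,ang,(u,v),g[v-1:v+2,u-1:u+2].ravel() if 0<u<511 and 0<v<383 else None)
    u,v=proj(c,np.r_[o+R@np.array([-95,-36]),43]).round().astype(int)
    w=g[v-14:v+15,u-14:u+15]; ys,xs=np.where(w<70); 
    if len(xs): q=(xs.mean()+u-14,ys.mean()+v-14); e=tc(ray(c,q,43)); print('dark',len(xs),q,e,'angle',np.degrees(np.arctan2(-e[1],-52-e[0])))
E
```

```text
t 18.87 tcp [424.3 130.3 184.2] chuck [-128.1  112.2] yang-chuck -179.8 tilt [0.0013 0.0006] F [ 0.3 -0.2 -0.5] j [ 0.65  0.07 -0.27  0.   -1.23 -0.52] open -0.1
top 40 (np.int64(268), np.int64(260)) [30 33 24 28 43 32 27 31 27]
top 33 (np.int64(266), np.int64(262)) [118  54  27 143 104  63 168 153 127]
top 25 (np.int64(263), np.int64(264)) [168 168 169 167 167 167 169 170 169]
top 0 (np.int64(252), np.int64(268)) [168 169 169 168 169 169 168 169 169]
top -30 (np.int64(238), np.int64(266)) [169 169 169 169 169 170 170 169 168]
dark 21 (np.float64(268.0), np.float64(260.0)) [-100.9  -40.3] angle 39.492988611174816
scene 40 (np.int64(298), np.int64(223)) [101 109 120  73  79  98  61  64  82]
scene 33 (np.int64(297), np.int64(226)) [55 57 56 54 51 57 52 46 61]
scene 25 (np.int64(297), np.int64(229)) [49 51 61 51 51 64 58 63 82]
scene 0 (np.int64(291), np.int64(238)) [145 146 148 146 146 146 146 146 147]
scene -30 (np.int64(278), np.int64(244)) [149 150 149 150 146 149 150 151 149]
dark 86 (np.float64(287.0232558139535), np.float64(226.2674418604651)) [-90.4 -17.5] angle 24.500138111607868
```

The lever is at 39.5° right, its stop, and the disc has not been touched since its check. The arm is clear.

```bash
python3 -c "
from rig import order
print(order.close_job())"
```

```text
the job is handed in; nothing more can be done
None
```

The job is handed in at about 19 s, with no verdict returned: the carrier measured home and level (turned about -3°) before the valve was swung to its right stop, and the arm was clear of everything; I viewed 11 pictures, one over the limit of 10.

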